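# Clear the tins and wind the timer

### The arm

A 6-joint arm with a two-finger parallel gripper is mounted at the origin on the work surface. World frame = base frame: x ahead of the robot, y to its left, z up, the work surface at z = 0. Lengths are in mm, angles in rad, forces in N, time in s.
With the tool pointing down it reaches from about 350 to 775 mm from the base axis. Payload 7.3 kg.
Tool frame: the origin (TCP) lies on the centre line of the jaws, within the pads' length; the fingertips stand 14 mm ahead of it and the grasp point (between the pads) lies 5 mm behind it; z points along the fingers, y is the line along which they close (so a half turn about z gives the same grasp; the last joint's range is limited). The gripper opens to 92 mm and grips with 3 to 60 N. Pads are 19 mm wide; open, the fingers measure 130 mm over their backs; the gripper's body (75 mm by 190 mm) begins 47 mm behind the grasp point.
Start: joints at [1.014, 0.342, 1.524, -0, 1.275, -0.146], TCP at [209.642, 481.346, 240.741] pointing down, gripper open.
Joint ranges: [-2.53, 2.53], [-0.77, 2.02], [0.04, 2.7], [-1, 4.14], [0.28, 2.66], [-3.11, 3.11]. Speed limits (rad/s): [2.57, 2.57, 3.14, 3.14, 3.14, 3.14].

### API

Orientations are given as [roll, pitch, yaw] about the fixed x, y, z axes, in that order (R = Rz(yaw) Ry(pitch) Rx(roll)).
In Python, from plant import get_obs, capture, bot, spot_in, trace, pinpoint gives the robot as it stands.
- The arm moves only by the tool play_rows, never from a script. Its argument "rows" is a list of rows, each a list of 2 entries, a list of its own where there are three numbers: the shift along the world's x, y, z in units of 3 cm (1.0 is 3 cm), then the turn, a rotation vector about the world's x, y, z in units of 8 degrees (1.0 is 8 degrees). A call has 1 to 12 rows; each row shifts and turns the commanded pose from where the row before left it; what a row does not reach is not made up. A row lasts 1/8 s, in which the tool goes at most 62.5 mm and 10.7 degrees, less where a joint would pass 70% of its speed; a pose out of reach is approached as far as the arm can. A call with a number of a shift or a turn outside -1 to 1 is refused whole. A call with a gripper value outside its range is refused whole. "hand" is the opening, from -1 (shut) to 1 (fully open), set as the call begins (left out, the last holds). The fingers move at their own pace and stop on an object; the grip force is fixed at half the most. Time passes only in rows, so rows that do not move let the fingers close. It gives the time, the measured TCP pose, the force, the opening and the grip force at its end, in the units of the state.
- get_obs(): the state, without advancing time (a new reading comes with each control period).
- capture(name): name is "side" or "top"; returns a dict with "frame" (384x512x3 uint8, red, green, blue), "fov_y" (degrees; the focal length in pixels is half the picture's height over the tangent of half this angle, whatever the lens; pixels are square), "cx", "cy" (the principal point, pixels), "dist" ([k1, k2, p1, p2, k3] as OpenCV has them; the pictures are not rectified), "rvec" (rotation vector, rad) and "tvec" (3), from world to camera coordinates, as OpenCV has them. Camera axes: x right, y down, z forward; pixel columns grow to the right and rows downward; lengths in mm; the calibration is good to about 2 mm. A picture is of the moment at which its call begins. There is no depth.
- bot.close_job(): hands the job in; it is judged then, once.
Trained networks look in the newest picture that a camera, given by its name, has taken for a name from the list of things; names that differ only in an ending like _2 or _b are one class to them, and where a whole thing is asked for, a point or a joint stands for the part that bears it (a point fixed in the world has none). Each returns a list of dicts, best first, with "p" (0 to 1); they miss things now and then, are a little off and sometimes report something else, mostly with a low value. They report only what shows in the picture. A call takes as long as a camera call. They do not tell look-alikes from the thing itself.
- spot_in(query, camera): "at" ([row, column] in pixels, amid what is visible of it).
- trace(query, camera): "mask" (384x512 bool, what is visible of it) and "at" ([row, column] in pixels, amid what is visible of it).
- pinpoint(query, camera): "at" ([row, column] in pixels: a listed point, or the origin of a listed thing).
The state is a dict: "time": time; "joint_positions": joint angles; "dq": joint speeds; "tau": joint torques, N m; "tool_pos": TCP position; "tcp_rot": TCP orientation; "contact_force": force on the tool from outside, world axes, zero at the start; "moment": the same for the moment, N m; "grip_width": finger opening in mm; "finger_force": force on a finger pad.
Only numpy, scipy, OpenCV 4.12 (cv2) and the standard library are available. Lean on these libraries where they do the work, as an engineer would, in place of code of your own. Each camera call takes 0.05 s, during which the arm holds its last target. There are 200 camera calls.

### The job

Two closed tins are crowding the wind-up timer on the cart, so nobody can get at its key. Stack them squarely on the tin that sits on the trivet, the larger one first and the smaller on top, each centred on the tin below with long sides parallel; then turn the timer's wing key clockwise, a part turn at a time, until it is fully wound. Leave the tin on the trivet where it is and do not disturb the other things on the cart.

Things in the scene. Friction and masses are not known exactly. Their poses are not given: they have to be found in the camera images.
- timer: Wind-up kitchen timer: white round case, 56 mm diameter, 34 mm high, stuck firmly to the cart top, on the left or right half, turned up to 0.7 rad. Origin at the centre of its underside, z up, on the key's vertical axis. At the start one tin stands on its +y side and one on its -y side, 1 to 8 mm off the case, a ramekin on its +x side and a bottle opener on its -x side.
- key (a joint): Turn of the wing key, rad: 0 run down, 5.4 fully wound (hard stop); grows as the key turns clockwise seen from above. Starts between 0 and 0.6. Sprung and stiff: takes about 0.06 N m at first, 0.11 N m at the end. A brake holds it wherever it is let go, but it can be forced back, so do not drag it back between turns.
- key_grip (a point): Point on the key axis at the height to grip, 62 mm above the cart; turns with the key. x along the flat steel wing, y square to its flat sides, z up; parallel to the timer axes at joint 0. Wing 50 mm long, 9 mm thick, 46 to 70 mm above the cart, rounded ends; below it a 12 mm stem and a 34 mm wide collar up to 37 mm.
- full_mark (a point): Black rib on the top edge of the timer case, on its +x side, 37 mm above the cart: the fully-wound mark. A short black pointer on the key collar (up to 40 mm high, turns with the key) meets this rib when the key is fully wound. The pointer lies 5.4 rad counter-clockwise from above of the x axis of key_grip.
- trivet: Square slatted wooden trivet, 160 x 160 x 12 mm, fixed to the cart, on the half of the cart where the timer is not. Origin at the centre of its underside, z up.
- tin_base: Closed steel tin that stands on the trivet: 74 mm (its x) by 92 mm (its y), 46 mm high, 0.35 kg, the widest and lowest. Origin at the centre of its underside, z up.
- tin_large: Larger of the two closed steel tins beside the timer: 66 mm (its x) by 80 mm (its y), 60 mm high, about 0.25 kg. Origin at the centre of its underside, z up. At the start its long (y) axis points roughly at the timer.
- tin_small: Smaller of the two closed steel tins beside the timer: 52 mm (its x) by 80 mm (its y), 52 mm high, about 0.2 kg. Origin at the centre of its underside, z up. At the start its long (y) axis points roughly at the timer.
- ramekin: Bystander, leave alone: glass ramekin, 72 mm diameter, 42 mm high, near the timer on its +x side. Origin under its centre.
- opener: Bystander, leave alone: flat steel bottle opener, 117 x 30 x 5 mm, lying near the timer on its -x side. Origin at its underside near the middle, x along its length.
- spoon_rest: Bystander, leave alone: round white ceramic spoon rest, 110 mm diameter, 18 mm high. Origin under its centre.
- mill: Bystander, leave alone: wooden pepper mill, 50 mm diameter, 150 mm tall, standing between the two halves of the cart. Origin under its centre.
- spice_jar: Bystander, leave alone: closed spice jar, 48 mm diameter, 90 mm tall, just beyond the trivet. Origin under its centre.
- shaker: Bystander, leave alone: white ceramic shaker, 40 mm diameter, 68 mm tall, in the middle near the robot. Origin under its centre.
Mind the look-alikes: they are no part of the job. What is shaped like the tin_large but pink is not meant.

How it is judged:
By the outcome, as a careful person would: the job done as asked, in the order asked, and still so for the second after the job is handed in, with the robot touching nothing.
It also fails if it takes over 72 s, if anything falls off the work surface, if the arm or the gripper's body presses on something with over 40 N, if the wrist force passes 120 N, or if a joint passes its speed limit or range.

## Working session

There is one attempt and no reset: what is moved stays moved. The work goes in short steps, Python scripts to look and compute and a tool call to move; the robot and the scene stay as the last step left them, time stands still between calls to the robot, and variables do not carry over. Pictures are saved under pics/ and viewed, at most 10 in all, crops included, and the job is handed in when it is done.

Besides the shell and the picture viewer there is one more tool, called after "Request:" in YAML: its name, and indented under it one key for each argument. play_rows: Moves the arm, as the interface text tells. Shifts and turns lie within -1 to 1; 1 stands for 3 cm of shift or 8 degrees of turn. Its arguments: {"type":"object","properties":{"rows":{"type":"array"},"hand":{"type":"number"}},"required":["rows"]}

```bash
mkdir -p pics
cat > h.py <<'E'
import numpy as np, cv2
from plant import get_obs, capture, bot, spot_in, trace, pinpoint
def K(c):
    f=192/np.tan(np.radians(c['fov_y'])/2)
    return np.array([[f,0,c['cx']],[0,f,c['cy']],[0,0,1.]])
def ray(c,rc):
    p=cv2.undistortPoints(np.array([[[rc[1],rc[0]]]],float),K(c),np.array(c['dist'],float)).ravel()
    R=cv2.Rodrigues(np.array(c['rvec'],float))[0]; t=np.array(c['tvec'],float)
    return -R.T@t, R.T@np.array([p[0],p[1],1])
def atz(c,rc,z):
    o,d=ray(c,rc); return o+d*(z-o[2])/d[2]
def tri(c1,a,c2,b):
    o1,d1=ray(c1,a);o2,d2=ray(c2,b)
    s=np.linalg.lstsq(np.c_[d1,-d2],o2-o1,rcond=None)[0]
    p,q=o1+s[0]*d1,o2+s[1]*d2
    return (p+q)/2,np.linalg.norm(p-q)
def proj(c,P):
    return cv2.projectPoints(np.array(P,float).reshape(-1,1,3),np.array(c['rvec'],float),np.array(c['tvec'],float),K(c),np.array(c['dist'],float))[0][:,0]
def save(n,img,s=1):
    cv2.imwrite('pics/'+n,cv2.resize(img[:,:,::-1],None,fx=s,fy=s,interpolation=cv2.INTER_CUBIC))
E
python3 - <<'E'
from h import *
o=get_obs(); print(o['time'],o['tool_pos'],o['tcp_rot'],o['grip_width'])
cs={}
for n in ('side','top'):
    cs[n]=capture(n)
    oo,d=ray(cs[n],(192,256)); print(n,oo.round(),d.round(2))
big=np.vstack([cs['top']['frame'],cs['side']['frame']])
save('a.png',cs['top']['frame'],1.5);save('b.png',cs['side']['frame'],1.5)
for q in ['timer','key_grip','full_mark','trivet','tin_base','tin_large','tin_small','ramekin','opener','spoon_rest','mill','spice_jar','shaker']:
    for n in cs:
        r=pinpoint(q,n)[:3]; print(q,n,[(np.round(x['at']).tolist(),round(x['p'],2)) for x in r], [atz(cs[n],x['at'],62 if q=='key_grip' else 37 if q=='full_mark' else 12 if q=='tin_base' else 0).round()[:2].tolist() for x in r])
E
```

```text
0.0 [209.41358486 480.98957829 240.02698868] [-3.14001887e+00 -2.47830673e-04  2.73082413e+00] 91.89074407012332
side [ 252. -814.  808.] [ 0.29  0.71 -0.64]
top [ 337.    2. 1227.] [ 0.2   0.   -0.98]
timer side [([173.0, 198.0], 0.51)] [[483.0, 228.0]]
timer top [([230.0, 170.0], 0.87), ([222.0, 165.0], 0.26)] [[487.0, 229.0], [508.0, 240.0]]
key_grip side [([167.0, 235.0], 0.63), ([158.0, 197.0], 0.44)] [[573.0, 138.0], [482.0, 222.0]]
key_grip top [([229.0, 142.0], 0.74), ([221.0, 167.0], 0.65), ([180.0, 321.0], 0.62)] [[482.0, 286.0], [501.0, 224.0], [599.0, -151.0]]
full_mark side [([162.0, 205.0], 0.48), ([274.0, 248.0], 0.41)] [[507.0, 224.0], [475.0, -221.0]]
full_mark top [([218.0, 164.0], 0.68), ([182.0, 262.0], 0.17)] [[511.0, 236.0], [599.0, -7.0]]
trivet side [([274.0, 250.0], 0.8), ([273.0, 247.0], 0.33)] [[491.0, -194.0], [484.0, -188.0]]
trivet top [([229.0, 340.0], 0.74)] [[485.0, -203.0]]
tin_base side [([274.0, 246.0], 0.62)] [[480.0, -198.0]]
tin_base top [([228.0, 337.0], 0.95), ([228.0, 144.0], 0.33), ([226.0, 195.0], 0.24)] [[485.0, -195.0], [489.0, 293.0], [4
[... 548 characters left out ...]
([190.0, 178.0], 0.92)] [[589.0, 210.0]]
opener side [([181.0, 165.0], 0.56)] [[381.0, 228.0]]
opener top [([230.0, 338.0], 0.63)] [[483.0, -199.0]]
spoon_rest side [([196.0, 312.0], 0.97)] [[757.0, 9.0]]
spoon_rest top [([125.0, 247.0], 0.83)] [[763.0, 30.0]]
mill side [([214.0, 262.0], 0.83), ([157.0, 195.0], 0.69)] [[596.0, -12.0], [497.0, 312.0]]
mill top [([185.0, 263.0], 0.66)] [[601.0, -9.0]]
spice_jar side [([251.0, 290.0], 0.8)] [[609.0, -159.0]]
spice_jar top [([181.0, 320.0], 0.67), ([228.0, 337.0], 0.66)] [[610.0, -157.0], [486.0, -196.0]]
shaker side [([226.0, 192.0], 0.71)] [[406.0, 13.0]]
shaker top [([186.0, 263.0], 0.65), ([265.0, 260.0], 0.58)] [[597.0, -9.0], [396.0, 1.0]]
```

View pics/a.png

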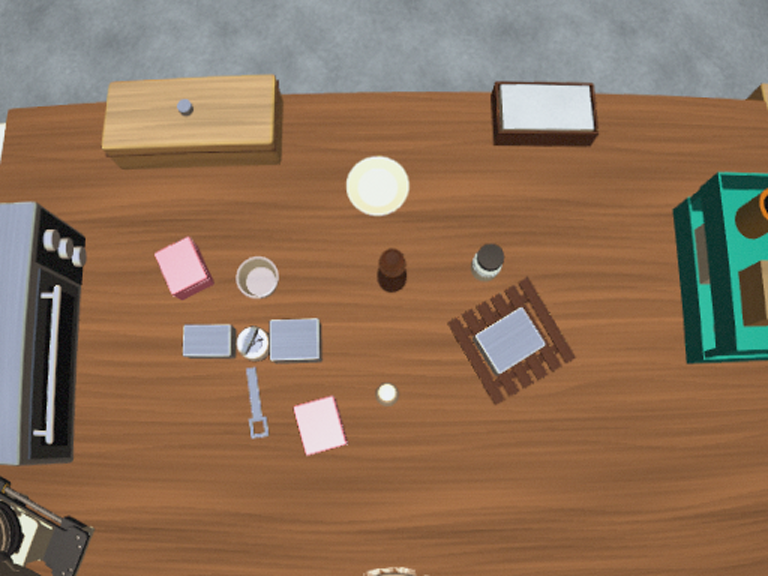

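View pics/b.png

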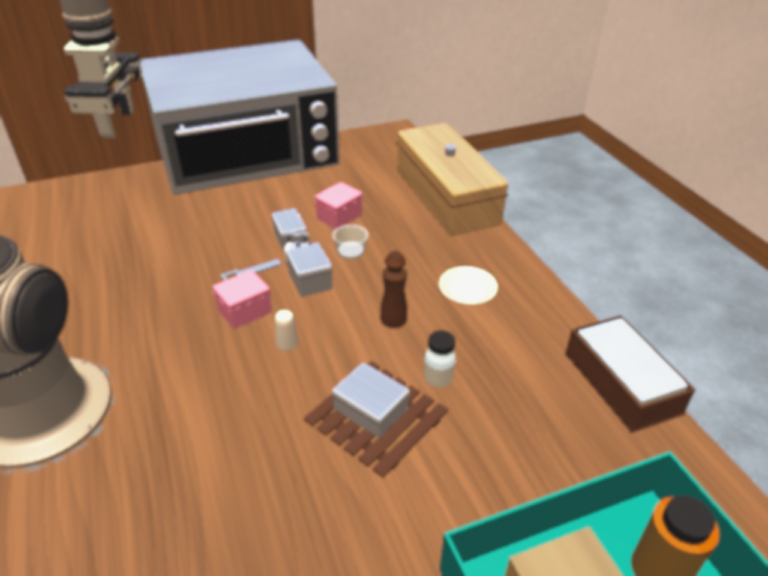

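The top picture (1.5× scale) shows:
- the steel small tin at (207,340)
- the timer at (253,343)
- the steel large tin at (295,340)
- the base tin on the trivet at (510,341)

Possible look-alikes for tin_large are the pink boxes at (183,268) and (320,425) and the silver ones at (207,340) and (295,340). By description, tin_large is the wider silver one at (295,340). The side view agrees: the silver pair is at (290,225) and (310,267), and the pink boxes are at (340,205) and (242,298).

```bash
cat >> h.py <<'E'
from scipy.optimize import minimize
def box(p,dx,dy,z0,h):
    x,y,a=p; c,s=np.cos(a),np.sin(a)
    return np.array([[x+c*u-s*v,y+s*u+c*v,z] for z in (z0,z0+h) for u,v in ((-dx/2,-dy/2),(dx/2,-dy/2),(dx/2,dy/2),(-dx/2,dy/2))])
def sil(c,P):
    S=4; h=cv2.convexHull(((proj(c,P)+.5)*S*16).astype(np.int32).reshape(-1,1,2))
    m=np.zeros((384*S,512*S),np.uint8); cv2.fillConvexPoly(m,h,255,shift=4)
    return cv2.resize(m,(512,384),interpolation=cv2.INTER_AREA)/255.
def pick(q,n,at):
    r=trace(q,n); r=[x for x in r if np.hypot(*(np.array(x['at'])-at))<14]
    return r[0]['mask'].astype(float) if r else None
def fit(views,p0,dx,dy,z0,h,fh=False):
    def cost(v):
        H=v[3]*10 if fh else h; p=(v[0],v[1],v[2]/20); 
        return sum(np.abs(sil(c,box(p,dx,dy,z0,H))-m).sum() for c,m in views)
    v0=[p0[0],p0[1],p0[2]*20]+([h/10] if fh else [])
    best=None
    for k in range(2):
        n=len(v0); sx=np.vstack([v0]+[np.array(v0)+np.eye(n)[i]*5 for i in range(n)])
        b=minimize(cost,v0,method='Nelder-Mead',options=dict(initial_simplex=sx,xatol=.05,fatol=.1)); v0=b.x
    v=b.x; return np.r_[v[:2],v[2]/20,v[3:]*10],b.fun
E
python3 - <<'E'
from h import *
cs={n:capture(n) for n in ('top','side')}
T=[('tin_large',(492,153,0),66,80,0,60),('tin_small',(490,308,0),52,80,0,52),('tin_base',(483,-197,.58),74,92,12,46)]
img={n:cs[n]['frame'].copy() for n in cs}
for q,p0,dx,dy,z0,h in T:
    V={}
    for n in cs:
        m=pick(q,n,proj(cs[n],[[p0[0],p0[1],z0+h/2]])[0][::-1])
        if m is not None: V[n]=(cs[n],m)
    print(q,list(V),[v[1].sum() for v in V.values()])
    for ns in (['top'],['side'],['top','side']):
        if all(n in V for n in ns):
            r=fit([V[n] for n in ns],p0,dx,dy,z0,h,len(ns)==2); print(ns,r[0].round(2),round(r[1]))
    p=r[0][:3]
    for n in cs:
        P=proj(cs[n],box(p,dx,dy,z0,h)[4:]); cv2.polylines(img[n],[(P*16+8).astype(np.int32)],True,(255,0,0),1,shift=4)
a=cs['top']['frame'][195:265,110:225]
b=img['top'][195:265,110:225]; c=img['side'][130:310,175:290]; d=img['top'][195:265,295:390]
R=lambda i,s:cv2.resize(i,None,fx=s,fy=s,interpolation=cv2.INTER_CUBIC)
A=np.vstack([R(a,4),R(b,4)]); C=np.vstack([R(c,560/180)]); C=C[:560]
out=np.hstack([A[:560],C]); print(out.shape); save('c.png',out[:,:800])
E
```

```text
tin_large ['top', 'side'] [np.float64(975.0), np.float64(816.0)]
['top'] [4.8854e+02 1.5417e+02 2.0000e-02] 73
['side'] [ 4.8997e+02  1.5626e+02 -2.0000e-02] 70
['top', 'side'] [4.8939e+02 1.5528e+02 2.0000e-02 5.6860e+01] 142
tin_small ['top', 'side'] [np.float64(837.0), np.float64(321.0)]
['top'] [ 4.8990e+02  2.9969e+02 -1.0000e-02] 69
['side'] [ 4.8975e+02  3.1964e+02 -2.4000e-01] 203
['top', 'side'] [ 4.9046e+02  3.0209e+02 -2.0000e-02  4.7960e+01] 303
tin_base ['top', 'side'] [np.float64(1247.0), np.float64(1557.0)]
['top'] [ 484.58 -194.43    0.55] 55
['side'] [ 483.76 -191.66    0.53] 117
['top', 'side'] [ 483.92 -193.31    0.53   42.44] 157
(560, 818, 3)
```

View pics/c.png

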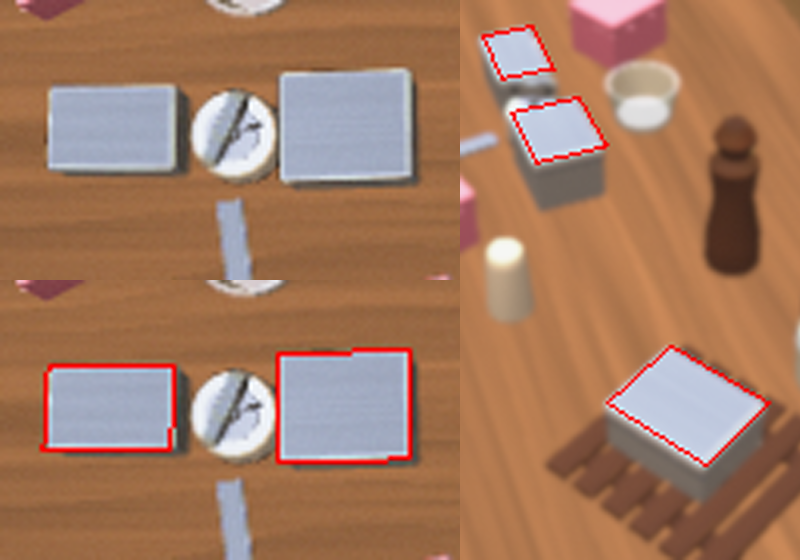

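The crop confirms the choice. The red fits sit on the silver tins: large about (489,154.5), small about (490,300) and base about (484,-193.5, yaw 0.54). The timer, with its wing at about -30°, stands between the first two.

Request:
play_rows:
  rows:
    - [[0.777,-0.907,-0.25],[0,0,-0.68]]
    - [[0.777,-0.907,-0.25],[0,0,-0.68]]
    - [[0.777,-0.907,-0.25],[0,0,-0.68]]
    - [[0.777,-0.907,-0.25],[0,0,-0.68]]
    - [[0.777,-0.907,-0.25],[0,0,-0.68]]
    - [[0.777,-0.907,-0.25],[0,0,-0.68]]
    - [[0.777,-0.907,-0.25],[0,0,-0.68]]
    - [[0.777,-0.907,-0.25],[0,0,-0.68]]
    - [[0.777,-0.907,-0.25],[0,0,-0.68]]
    - [[0.777,-0.907,-0.25],[0,0,-0.68]]
    - [[0.777,-0.907,-0.25],[0,0,-0.68]]
    - [[0.777,-0.907,-0.25],[0,0,-0.68]]
  hand: 1

```text
time: 3.3
tool_pos: [490.2, 153.9, 150.6]
tcp_rot: [3.141, -0.0, 1.588]
contact_force: [0.0, 0.6, 0.2]
grip_width: 92.0
finger_force: 0.0
```

Request:
play_rows:
  rows:
    - [[-0.03,0.02,-0.9],[0,0,0]]
    - [[0,0,-0.9],[0,0,0]]
    - [[0,0,-0.9],[0,0,0]]
    - [[0,0,-0.7],[0,0,0]]
    - [[0,0,-0.4],[0,0,0]]
    - [[0,0,-0.12],[0,0,0]]
    - [[0,0,0],[0,0,0]]

```text
time: 4.18
tool_pos: [488.8, 155.5, 33.5]
tcp_rot: [3.141, -0.0, 1.591]
contact_force: [0.5, 0.5, -0.1]
grip_width: 91.9
finger_force: 0.0
```

Request:
play_rows:
  rows:
    - [[0,0,0],[0,0,0]]
    - [[0,0,0],[0,0,0]]
    - [[0,0,0],[0,0,0]]
    - [[0,0,0],[0,0,0]]
    - [[0,0,0],[0,0,0]]
    - [[0,0,0],[0,0,0]]
  hand: -1

```text
time: 4.92
tool_pos: [488.5, 155.5, 33.4]
tcp_rot: [3.141, -0.0, 1.591]
contact_force: [-1.0, 0.3, 5.8]
grip_width: 65.8
finger_force: 30.0
```

Request:
play_rows:
  rows:
    - [[0,0,0.4],[0,0,0]]
    - [[0,0,0.9],[0,0,0]]
    - [[0,0,0.9],[0,0,0]]
    - [[0,0,0.9],[0,0,0]]
    - [[0,0,0.7],[0,0,0]]

```text
time: 5.55
tool_pos: [488.5, 155.4, 148.6]
tcp_rot: [3.141, -0.0, 1.591]
contact_force: [-0.6, -0.2, -2.4]
grip_width: 65.9
finger_force: 30.0
```

Request:
play_rows:
  rows:
    - [[-0.012,-0.6,0],[0,0,0.31]]
    - [[-0.012,-1,0],[0,0,0.31]]
    - [[-0.012,-1,0],[0,0,0.31]]
    - [[-0.012,-1,0],[0,0,0.31]]
    - [[-0.012,-1,0],[0,0,0.31]]
    - [[-0.012,-1,0],[0,0,0.31]]
    - [[-0.012,-1,0],[0,0,0.31]]
    - [[-0.012,-1,0],[0,0,0.31]]
    - [[-0.012,-1,0],[0,0,0.31]]
    - [[-0.012,-1,0],[0,0,0.31]]
    - [[-0.012,-1,0],[0,0,0.31]]
    - [[-0.012,-1,0],[0,0,0.31]]

```text
time: 7.05
tool_pos: [483.9, -193.5, 147.4]
tcp_rot: [3.142, -0.0, 2.112]
contact_force: [0.6, -0.2, -2.0]
grip_width: 65.7
finger_force: 30.0
```

Run:
```python
from h import *
o=get_obs(); print(o['tool_pos'].round(1),o['tcp_rot'].round(3),o['contact_force'])
cs={n:capture(n) for n in ('top','side')}
c=cs['side']
z=o['tool_pos'][2]-33.4
p0=(o['tool_pos'][0],o['tool_pos'][1],.54)
for q,p,dx,dy,z0,h in (('tin_large',p0,66,80,z,60),('tin_base',(484,-193.5,.54),74,92,12,46)):
  for n in cs:
    r=trace(q,n); print(q,n,[(np.round(x['at']).tolist(),round(x['p'],2),int(x['mask'].sum())) for x in r], proj(cs[n],[[p[0],p[1],z0+h/2]])[0][::-1].round())
im=c['frame'].copy()
for p,dx,dy,z0,h in ((p0,66,80,z,60),((484,-193.5,.54),74,92,12,46)):
    B=(proj(c,box(p,dx,dy,z0,h))*16+8).astype(np.int32)
    for q in (B[:4],B[4:]): cv2.polylines(im,[q],True,(255,0,0),1,shift=4)
save('d.png',im[170:340,160:330],3.5)
```

```text
[ 483.9 -193.5  147.4] [ 3.142 -0.     2.112] [ 0.58914475 -0.20338877 -1.9679322 ]
tin_large top [([277.0, 219.0], 0.73, 482), ([179.0, 124.0], 0.66, 1013)] [222. 346.]
tin_large side [([239.0, 255.0], 0.77, 866), ([198.0, 162.0], 0.55, 1069), ([141.0, 219.0], 0.49, 257)] [232. 247.]
tin_base top [([224.0, 318.0], 0.41, 53)] [228. 338.]
tin_base side [([270.0, 248.0], 0.86, 1313)] [265. 247.]
```

View pics/d.png

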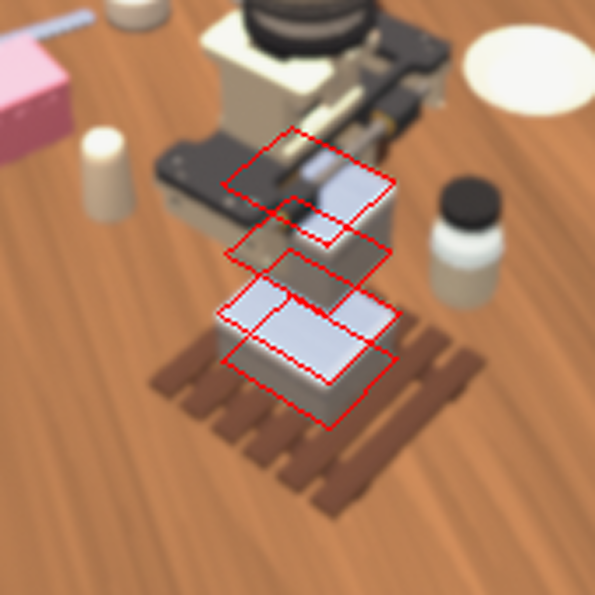

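The side crop shows the held tin's outline and the base tin's outline both on their predicted poses, to within about a pixel. The held tin is centred above the base, so I am lowering it.

Request:
play_rows:
  rows:
    - [[0,0,-0.7],[0,0,0]]
    - [[0,0,-0.6],[0,0,0]]
    - [[0,0,-0.35],[0,0,0]]
    - [[0,0,-0.13],[0,0,0]]
    - [[0,0,-0.05],[0,0,0]]
    - [[0,0,-0.03],[0,0,0]]
    - [[0,0,0],[0,0,0]]

```text
time: 8.22
tool_pos: [484.3, -192.7, 91.7]
tcp_rot: [3.141, 0.001, 2.111]
contact_force: [0.9, 0.8, -2.0]
grip_width: 66.0
finger_force: 30.0
```

Request:
play_rows:
  rows:
    - [[0,0,-0.03],[0,0,0]]
    - [[0,0,-0.02],[0,0,0]]
    - [[0,0,0],[0,0,0]]

```text
time: 8.6
tool_pos: [484.4, -192.7, 91.4]
tcp_rot: [3.141, 0.001, 2.111]
contact_force: [-2.2, 1.4, 10.0]
grip_width: 65.7
finger_force: 30.0
```

Request:
play_rows:
  rows:
    - [[0,0,0],[0,0,0]]
    - [[0,0,0],[0,0,0]]
    - [[0,0,0],[0,0,0]]
    - [[0,0,0],[0,0,0]]
    - [[0,0,0.5],[0,0,0]]
    - [[0,0,0.9],[0,0,0]]
    - [[0,0,0.9],[0,0,0]]
  hand: 1

```text
time: 9.48
tool_pos: [484.3, -192.6, 160.5]
tcp_rot: [3.141, 0.001, 2.111]
contact_force: [-0.2, -0.5, 0.1]
grip_width: 91.9
finger_force: 0.0
```

Request:
play_rows:
  rows:
    - [[0.01,0.8,0],[0,0,-0.33]]
    - [[0.01,1,0],[0,0,-0.33]]
    - [[0.01,1,0],[0,0,-0.33]]
    - [[0.01,1,0],[0,0,-0.33]]
    - [[0.01,1,0],[0,0,-0.33]]
    - [[0.01,1,0],[0,0,-0.33]]
    - [[0.01,1,0],[0,0,-0.33]]
    - [[0.01,1,0],[0,0,-0.33]]
    - [[0.01,1,0],[0,0,-0.33]]
    - [[0.01,1,0],[0,0,-0.33]]
    - [[0.01,1,0],[0,0,-0.33]]
    - [[0.01,1,0],[0,0,-0.33]]

```text
time: 10.98
tool_pos: [487.9, 162.5, 160.0]
tcp_rot: [3.14, -0.0, 1.556]
contact_force: [0.4, 0.1, -0.3]
grip_width: 91.6
finger_force: 0.0
```

Run:
```python
from h import *
o=get_obs(); print(o['time'],o['tool_pos'].round(1),o['tcp_rot'].round(3))
cs={n:capture(n) for n in ('top','side')}
for q,at,z0,dx,dy,h in (('tin_large',(484,-193.5,.54),58,66,80,60),('tin_base',(484,-193.5,.54),12,74,92,46),('tin_small',(490,300,-.01),0,52,80,52)):
  for n in cs:
    m=pick(q,n,proj(cs[n],[[at[0],at[1],z0+h/2]])[0][::-1])
    if m is None: print(q,n,None); continue
    r=fit([(cs[n],m)],at,dx,dy,z0,h); print(q,n,m.sum(),r[0].round(3),round(r[1]))
im=cs['top']['frame'].copy(); 
save('e.png',np.hstack([im[190:260,295:375],cs['side']['frame'][225:295,210:290]]),5)
```

```text
10.975 [487.9 162.5 160. ] [ 3.14  -0.     1.556]
tin_large top 1071.0 [ 486.967 -192.654    0.553] 61
tin_large side 1542.0 [ 485.858 -191.593    0.598] 117
tin_base top None
tin_base side 766.0 [ 484.136 -192.682    0.535] 909
tin_small top None
tin_small side 302.0 [ 4.89571e+02  3.10817e+02 -2.54000e-01] 239
```

View pics/e.png

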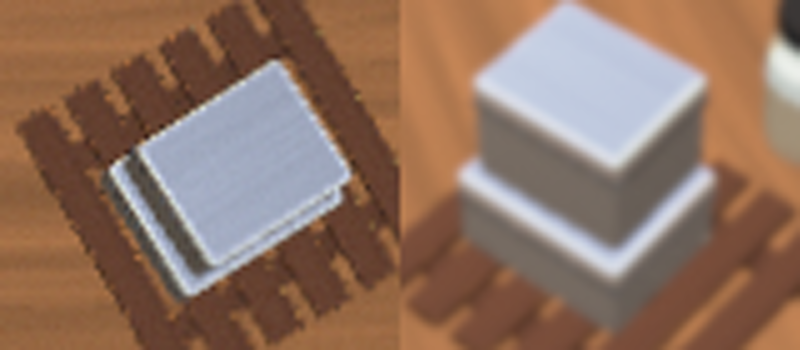

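Run:
```python
from h import *
c=capture('side')
def s(P): return ((proj(c,P)+.5-[210,225])*5+[400,0]).round().tolist()
for p in ((484.2,-193,.54),(484.2,-192,.53)): print('base top',s(box(p,74,92,12,46)[4:]))
for p in ((484.4,-192.7,.54),(486.4,-192.1,.55)):
    b=box(p,66,80,58,60); print('L bot',s(b[:4]),'top',s(b[4:]))
```

```text
base top [[619.0, 270.0], [719.0, 168.0], [561.0, 78.0], [459.0, 171.0]]
base top [[617.0, 269.0], [718.0, 168.0], [562.0, 76.0], [458.0, 168.0]]
L bot [[614.0, 257.0], [703.0, 167.0], [566.0, 88.0], [475.0, 171.0]] top [[615.0, 165.0], [707.0, 75.0], [565.0, -4.0], [470.0, 79.0]]
L bot [[619.0, 254.0], [707.0, 164.0], [569.0, 86.0], [479.0, 170.0]] top [[620.0, 162.0], [711.0, 72.0], [567.0, -6.0], [474.0, 78.0]]
```

Request:
play_rows:
  rows:
    - [[0.02,0.9,0],[0,0,0]]
    - [[0.02,1,0],[0,0,0]]
    - [[0.02,1,0],[0,0,0]]
    - [[0.01,1,0],[0,0,0]]
    - [[0,0.68,0],[0,0,0]]
    - [[0,0,-0.9],[0,0,0]]
    - [[0,0,-0.9],[0,0,0]]
    - [[0,0,-0.9],[0,0,0]]
    - [[0,0,-0.9],[0,0,0]]
    - [[0,0,-0.45],[0,0,0]]
    - [[0,0,-0.2],[0,0,0]]
    - [[0,0,0],[0,0,0]]

```text
time: 12.92
tool_pos: [490.2, 298.8, 31.7]
tcp_rot: [3.141, -0.0, 1.558]
contact_force: [0.4, 0.3, -0.0]
grip_width: 91.7
finger_force: 0.0
```

Request:
play_rows:
  rows:
    - [[0,0,0],[0,0,0]]
    - [[0,0,0],[0,0,0]]
    - [[0,0,0],[0,0,0]]
    - [[0,0,0],[0,0,0]]
    - [[0,0,0],[0,0,0]]
    - [[0,0,0],[0,0,0]]
  hand: -1

```text
time: 13.68
tool_pos: [489.6, 298.8, 31.4]
tcp_rot: [-3.141, 0.0, 1.558]
contact_force: [-2.0, 0.3, 2.8]
grip_width: 51.8
finger_force: 29.9
```

Request:
play_rows:
  rows:
    - [[0,0,0.5],[0,0,0]]
    - [[0,0,1],[0,0,0]]
    - [[0,0,1],[0,0,0]]
    - [[0,0,1],[0,0,0]]
    - [[0,0,1],[0,0,0]]
    - [[0,0,0.8],[0,0,0]]
    - [[-0.01,-0.8,0],[0,0,0.23]]
    - [[-0.01,-1,0],[0,0,0.23]]
    - [[-0.01,-1,0],[0,0,0.23]]
    - [[-0.01,-1,0],[0,0,0.23]]
    - [[-0.01,-1,0],[0,0,0.23]]
    - [[-0.01,-1,0],[0,0,0.23]]

```text
time: 15.18
tool_pos: [488.0, 123.8, 191.0]
tcp_rot: [3.141, 0.0, 1.752]
contact_force: [-0.2, 0.8, -2.5]
grip_width: 52.2
finger_force: 29.9
```

Request:
play_rows:
  rows:
    - [[-0.01,-1,0],[0,0,0.23]]
    - [[-0.01,-1,0],[0,0,0.23]]
    - [[-0.01,-1,0],[0,0,0.23]]
    - [[-0.01,-1,0],[0,0,0.23]]
    - [[-0.01,-1,0],[0,0,0.23]]
    - [[-0.01,-1,0],[0,0,0.23]]
    - [[-0.01,-1,0],[0,0,0.23]]
    - [[-0.01,-1,0],[0,0,0.23]]
    - [[0,-1,0],[0,0,0.25]]
    - [[0,-1,0],[0,0,0.25]]
    - [[0,-0.61,0],[0,0,0.25]]
    - [[0,0,0],[0,0,0]]

```text
time: 16.68
tool_pos: [485.5, -194.6, 190.8]
tcp_rot: [3.141, 0.001, 2.11]
contact_force: [-0.2, 0.2, -2.6]
grip_width: 51.8
finger_force: 29.9
```

Run:
```python
from h import *
o=get_obs(); print(o['tool_pos'].round(1),o['tcp_rot'].round(3),o['contact_force'].round(1),o['grip_width'])
c=capture('side'); t=capture('top')
y=o['tcp_rot'][2]-np.pi/2
u=np.array([-np.sin(y),np.cos(y)])*1.2
p=(o['tool_pos'][0]+u[0],o['tool_pos'][1]+u[1],y); z=o['tool_pos'][2]-31.4
im=c['frame'].copy()
for p,dx,dy,z0,h in ((p,52,80,z,52),((485,-192.5,.545),66,80,58,60)):
    B=(proj(c,box(p,dx,dy,z0,h))*16+8).astype(np.int32)
    for q in (B[:4],B[4:]): cv2.polylines(im,[q],True,(255,0,0),1,shift=4)
save('f.png',np.hstack([im[150:290,195:300],c['frame'][150:290,195:300]]),3.8)
tt=t['frame'].copy(); 
for q in ('mill','shaker','ramekin','opener','full_mark','key_grip','timer'):
    print(q,[(np.round(x['at'],1).tolist(),round(x['p'],2),atz(t,x['at'],dict(full_mark=37,key_grip=62).get(q,0)).round(1)[:2].tolist()) for x in pinpoint(q,'top')[:2]])
cv2.imwrite('pics/key.png',cv2.resize(tt[205:250,145:195,::-1],None,fx=12,fy=12,interpolation=cv2.INTER_CUBIC))
```

```text
[ 485.5 -194.6  190.8] [3.141e+00 1.000e-03 2.110e+00] [-0.2  0.2 -2.6] 51.7662525148039
mill [([186.2, 259.1], 0.9, [597.6, 0.0])]
shaker [([266.8, 261.5], 0.45, [392.4, -3.9])]
ramekin [([184.5, 176.0], 0.95, [604.3, 214.5])]
opener [([272.5, 170.2], 0.74, [378.9, 224.9])]
full_mark [([218.5, 167.4], 0.9, [510.4, 227.7]), ([265.3, 259.3], 0.38, [394.4, 1.6])]
key_grip [([222.9, 164.7], 0.71, [496.1, 229.3])]
timer [([230.8, 169.0], 0.63, [484.3, 229.8])]
```

View pics/f.png

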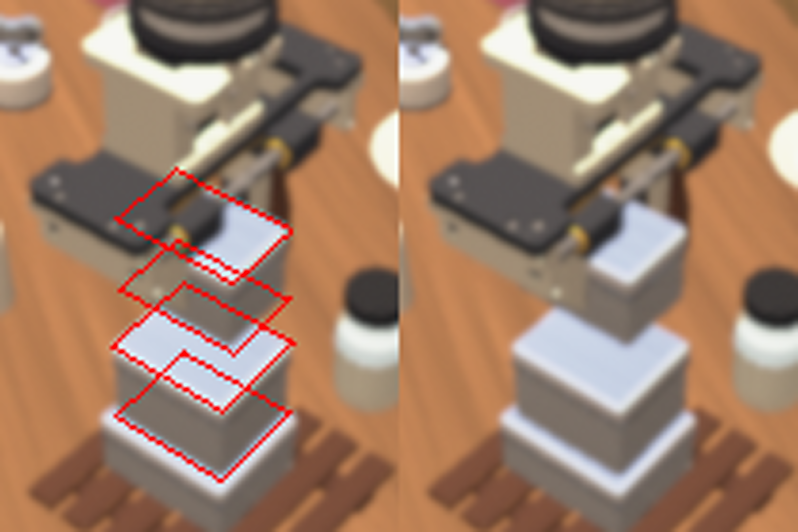

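View pics/key.png

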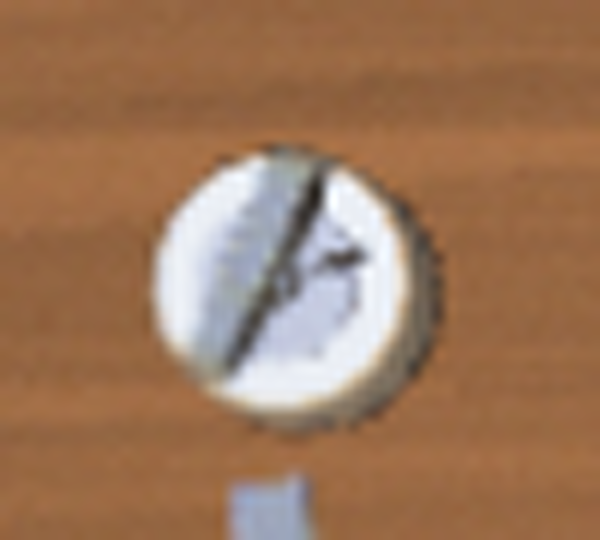

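The side crop shows the small tin in the jaws. Relative to its predicted outline it sits about 1 px to the left, and the placed large tin shows almost the same offset, so they are aligned to within about 1 mm. The key crop shows the wing pointing at about -23°, with the pointer to the right at (345,258). I am placing the small tin now.

Request:
play_rows:
  rows:
    - [[0.01,0.02,-0.5],[0,0,0]]
    - [[0,0,-0.5],[0,0,0]]
    - [[0,0,-0.25],[0,0,0]]
    - [[0,0,-0.08],[0,0,0]]
    - [[0,0,-0.04],[0,0,0]]
    - [[0,0,0],[0,0,0]]

```text
time: 17.88
tool_pos: [486.2, -193.0, 149.6]
tcp_rot: [3.141, 0.001, 2.112]
contact_force: [0.2, 0.2, -2.9]
grip_width: 51.6
finger_force: 29.9
```

Request:
play_rows:
  rows:
    - [[0,-0.01,-0.03],[0,0,0]]
    - [[0,0,-0.02],[0,0,0]]
    - [[0,0,0],[0,0,0]]

```text
time: 18.25
tool_pos: [486.2, -193.2, 149.4]
tcp_rot: [3.141, 0.001, 2.112]
contact_force: [-2.8, 2.5, 9.8]
grip_width: 51.9
finger_force: 29.9
```

Request:
play_rows:
  rows:
    - [[0,0,0],[0,0,0]]
    - [[0,0,0],[0,0,0]]
    - [[0,0,0],[0,0,0]]
    - [[0,0,0],[0,0,0]]
    - [[0,0,0.5],[0,0,0]]
    - [[0,0,0.9],[0,0,0]]
    - [[0,0.8,0.4],[0,0,0]]
    - [[0,1,0],[0,0,0]]
    - [[0,1,0],[0,0,0]]
    - [[0,1,0],[0,0,0]]
    - [[0,1,0],[0,0,0]]
    - [[0,1,0],[0,0,0]]
  hand: 1

```text
time: 19.75
tool_pos: [486.2, -18.3, 202.9]
tcp_rot: [3.14, 0.001, 2.112]
contact_force: [-0.9, -0.7, -0.4]
grip_width: 91.6
finger_force: 0.0
```

Run:
```python
from h import *
o=get_obs(); print(o['time'],o['tool_pos'].round(1),o['tcp_rot'].round(3))
cs={n:capture(n) for n in ('top','side')}
t,s=cs['top'],cs['side']
at=(485.5,-192.7,.545)
for q,z0,dx,dy,h in (('tin_large',58,66,80,60),('tin_small',118,52,80,52)):
  for n in cs:
    m=pick(q,n,proj(cs[n],[[at[0],at[1],z0+h/2]])[0][::-1])
    if m is None: print(q,n,None); continue
    r=fit([(cs[n],m)],at,dx,dy,z0,h); print(q,n,m.sum(),r[0].round(3),round(r[1]))
# key: wing and case overlays
a=t['frame'][195:265,130:210].copy(); b=a.copy()
S=6; b=cv2.resize(b,None,fx=S,fy=S,interpolation=cv2.INTER_CUBIC)
def dr(P,col): 
    q=((proj(t,P)+.5-[130,195])*S).astype(np.int32); cv2.polylines(b,[q],True,col,1)
tx,ty=486.5,229
th=np.linspace(0,6.28,60)
dr(np.c_[tx+28*np.cos(th),ty+28*np.sin(th),34+0*th],(255,0,0))
w=box((tx,ty,np.radians(-23)),50,9,46,24); dr(w[4:],(0,200,0)); dr(w[:4],(0,0,255))
k=cv2.resize(t['frame'][195:265,130:210],None,fx=S,fy=S,interpolation=cv2.INTER_CUBIC)
i1=cv2.resize(s['frame'][190:310,200:300],None,fx=2.8,fy=2.8,interpolation=cv2.INTER_CUBIC)
i2=cv2.resize(t['frame'][180:270,290:390],None,fx=2.8,fy=2.8,interpolation=cv2.INTER_CUBIC)
L=np.vstack([i1,i2])[:588]; R=np.vstack([b[60:360],k[60:348]]); print(L.shape,R.shape)
save('g.png',np.hstack([L,R]))
```

```text
19.75 [486.2 -18.3 202.9] [3.140e+00 1.000e-03 2.112e+00]
tin_large top 270.0 [ 484.56  -194.139    0.527] 852
tin_large side 1010.0 [ 485.224 -195.688    0.526] 661
tin_small top 968.0 [ 487.423 -191.001    0.542] 49
tin_small side 1329.0 [ 485.424 -190.457    0.505] 85
(588, 280, 3) (588, 480, 3)
```

View pics/g.png

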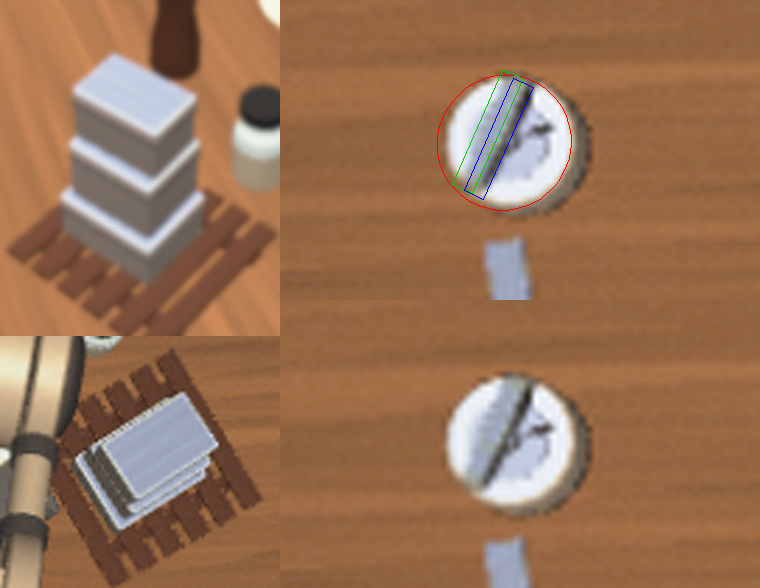

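The stack pictures show three tins squarely stacked, with offsets of about 1–2 mm. The key pictures show the case centre at about (487,227). The pointer direction of -74° and the wing at about -23.4° agree with each other. I am moving to the key.

Request:
play_rows:
  rows:
    - [[0,0.9,0],[0,0,0.5]]
    - [[0,0.91,0],[0,0,0.5]]
    - [[0,0.91,0],[0,0,0.5]]
    - [[0,0.91,0],[0,0,0.5]]
    - [[0,0.91,0],[0,0,0.5]]
    - [[0,0.91,0],[0,0,0.5]]
    - [[0,0.91,0],[0,0,0.5]]
    - [[0,0.91,-0.5],[0,0,0.5]]
    - [[0.03,0.91,-0.8],[0,0,0.45]]
    - [[0,0,-1],[0,0,0]]
    - [[0,0,-1],[0,0,0]]
    - [[0,0,0],[0,0,0]]
  hand: 1

```text
time: 21.55
tool_pos: [486.0, 225.0, 100.9]
tcp_rot: [-3.138, -0.004, 2.732]
contact_force: [-0.3, 0.4, 1.0]
grip_width: 92.1
finger_force: 0.0
```

Request:
play_rows:
  rows:
    - [[0.02,0.05,-0.6],[0,0,0]]
    - [[0,0,-0.5],[0,0,0]]
    - [[0,0,-0.3],[0,0,0]]
    - [[0,0,-0.07],[0,0,0]]
    - [[0,0,0],[0,0,0]]

```text
time: 22.18
tool_pos: [487.7, 227.7, 58.9]
tcp_rot: [3.141, 0.0, 2.734]
contact_force: [0.2, -0.0, 0.1]
grip_width: 91.8
finger_force: 0.0
```

Request:
play_rows:
  rows:
    - [[0,0,0],[0,0,0]]
    - [[0,0,0],[0,0,0]]
    - [[0,0,0],[0,0,0]]
    - [[0,0,0],[0,0,0]]
    - [[0,0,0],[0,0,0]]
    - [[0,0,0],[0,0,0]]
    - [[0,0,0],[0,0,0]]
    - [[0,0,0],[0,0,0]]
  hand: -1

```text
time: 23.18
tool_pos: [487.4, 227.8, 58.6]
tcp_rot: [3.142, -0.0, 2.734]
contact_force: [-0.1, -0.5, 0.4]
grip_width: 16.3
finger_force: 0.0
```

```bash
python3 -c "
from h import *
o=get_obs()
for k in ('time','tool_pos','tcp_rot','contact_force','moment','grip_width','finger_force','joint_positions'): print(k,np.round(o[k],3))"
```

```text
time 23.175
tool_pos [487.416 227.753  58.63 ]
tcp_rot [ 3.142 -0.     2.734]
contact_force [-0.08  -0.486  0.419]
moment [-0.037  0.028  0.014]
grip_width 16.276
finger_force 0.0
joint_positions [ 0.295  0.578  1.708  0.     0.855 -0.868]
```

Request:
play_rows:
  rows:
    - [[0,0,0],[0,0,0]]
    - [[0,0,0],[0,0,0]]
    - [[0,0,0],[0,0,0]]

```text
time: 23.55
tool_pos: [487.1, 227.1, 58.5]
tcp_rot: [-3.14, -0.001, 2.734]
contact_force: [-1.9, -5.2, 1.9]
grip_width: 8.6
finger_force: 30.0
```

```bash
cat > st.py <<'E'
from h import *
o=get_obs()
for k in ('time','tool_pos','tcp_rot','contact_force','moment','grip_width','finger_force','joint_positions'): print(k,np.round(o[k],3))
E
python3 st.py
```

```text
time 23.55
tool_pos [487.077 227.096  58.536]
tcp_rot [-3.140e+00 -1.000e-03  2.734e+00]
contact_force [-1.87  -5.159  1.89 ]
moment [-0.915  0.266 -0.025]
grip_width 8.585
finger_force 30.0
joint_positions [ 2.940e-01  5.780e-01  1.709e+00 -1.000e-03  8.560e-01 -8.680e-01]
```

Request:
play_rows:
  rows:
    - [[0,-0.01,0],[0,0,-0.6]]
    - [[0,0,0],[0,0,-1]]
    - [[0,0,0],[0,0,-1]]
    - [[0,0,0],[0,0,-1]]
    - [[0,0,0],[0,0,-1]]
    - [[0,0,0],[0,0,-1]]
    - [[0,0,0],[0,0,-1]]
    - [[0,0,0],[0,0,-1]]

```text
time: 24.55
tool_pos: [486.2, 226.5, 58.5]
tcp_rot: [-3.139, 0.002, 1.668]
contact_force: [-3.5, -6.4, 4.9]
grip_width: 9.4
finger_force: 30.0
```

```bash
python3 st.py
```

```text
time 24.55
tool_pos [486.185 226.475  58.518]
tcp_rot [-3.139e+00  2.000e-03  1.668e+00]
contact_force [-3.492 -6.354  4.926]
moment [-1.223  0.777  0.138]
grip_width 9.424
finger_force 29.999
joint_positions [ 2.94e-01  5.77e-01  1.71e+00 -1.00e-03  8.57e-01  1.97e-01]
```

Request:
play_rows:
  rows:
    - [[-0.01,-0.02,0],[0,0,-1]]
    - [[0,0,0],[0,0,-1]]
    - [[0,0,0],[0,0,-1]]
    - [[0,0,0],[0,0,-1]]
    - [[0,0,0],[0,0,-1]]
    - [[0,0,0],[0,0,-1]]
    - [[0,0,0],[0,0,-1]]
    - [[0,0,0],[0,0,-1]]
    - [[0,0,0],[0,0,-1]]
    - [[0,0,0],[0,0,-1]]
    - [[0,0,0],[0,0,-1]]
    - [[0,0,0],[0,0,0]]

```text
time: 26.05
tool_pos: [485.0, 227.2, 58.5]
tcp_rot: [-3.141, 0.004, 0.135]
contact_force: [-7.3, 0.1, 5.7]
grip_width: 9.2
finger_force: 30.0
```

```bash
python3 st.py
```

```text
time 26.05
tool_pos [484.99  227.227  58.484]
tcp_rot [-3.141  0.004  0.135]
contact_force [-7.275  0.128  5.74 ]
moment [0.054 1.421 0.04 ]
grip_width 9.171
finger_force 30.002
joint_positions [0.294 0.577 1.712 0.002 0.857 1.729]
```

Request:
play_rows:
  rows:
    - [[0,0,0],[0,0,0]]
    - [[0,0,0],[0,0,0]]
    - [[0,0,0],[0,0,0]]
    - [[0,0,0],[0,0,0]]
    - [[0,0,0],[0,0,0]]
    - [[0,0,0],[0,0,0]]
    - [[0,0,0],[0,0,0]]
  hand: 0.5

```text
time: 26.92
tool_pos: [487.2, 226.8, 58.6]
tcp_rot: [3.142, -0.0, 0.136]
contact_force: [-0.5, 0.3, -0.6]
grip_width: 67.9
finger_force: 0.0
```

Request:
play_rows:
  rows:
    - [[0,0,0],[0,0,1]]
    - [[0,0,0],[0,0,1]]
    - [[0,0,0],[0,0,1]]
    - [[0,0,0],[0,0,1]]
    - [[0,0,0],[0,0,1]]
    - [[0,0,0],[0,0,1]]
    - [[0,0,0],[0,0,1]]
    - [[0,0,0],[0,0,1]]
    - [[0,0,0],[0,0,1]]
    - [[0,0,0],[0,0,1]]
    - [[0,0,0],[0,0,1]]
    - [[0,0,0],[0,0,1]]

```text
time: 28.42
tool_pos: [487.2, 226.8, 58.7]
tcp_rot: [3.141, 0.0, 1.817]
contact_force: [0.0, -0.5, -0.2]
grip_width: 68.9
finger_force: 0.0
```

Request:
play_rows:
  rows:
    - [[0,0,0],[0,0,1]]
    - [[0,0,0],[0,0,1]]
    - [[0,0,0],[0,0,1]]
    - [[0,0,0],[0,0,1]]
    - [[0,0,0],[0,0,1]]
    - [[0,0,0],[0,0,1]]
    - [[0,0,0],[0,0,1]]
    - [[0,0,0],[0,0,1]]
    - [[0,0,0],[0,0,1]]
    - [[0,0,0],[0,0,1]]
    - [[0,0,0],[0,0,0.5]]
    - [[0,0,0],[0,0,0]]

```text
time: 29.92
tool_pos: [487.2, 226.8, 58.7]
tcp_rot: [3.141, 0.0, -3.006]
contact_force: [-0.5, -0.3, 0.7]
grip_width: 68.5
finger_force: 0.0
```

```bash
python3 st.py
```

```text
time 29.925
tool_pos [487.183 226.832  58.676]
tcp_rot [ 3.141  0.    -3.006]
contact_force [-0.521 -0.329  0.736]
moment [0.118 0.037 0.011]
grip_width 68.506
finger_force 0.0
joint_positions [ 0.293  0.577  1.71   0.     0.854 -1.414]
```

Request:
play_rows:
  rows:
    - [[-0.037,0.01,0],[0,0,0]]
    - [[0,0,0],[0,0,0]]
    - [[0,0,0],[0,0,0]]
    - [[0,0,0],[0,0,0]]
    - [[0,0,0],[0,0,0]]
    - [[0,0,0],[0,0,0]]
    - [[0,0,0],[0,0,0]]
    - [[0,0,0],[0,0,0]]
    - [[0,0,0],[0,0,0]]
    - [[0,0,0],[0,0,0]]
  hand: -1

```text
time: 31.18
tool_pos: [486.0, 227.4, 58.6]
tcp_rot: [3.141, 0.0, -3.005]
contact_force: [-0.0, 3.4, 0.7]
grip_width: 8.9
finger_force: 30.0
```

Request:
play_rows:
  rows:
    - [[0,0,0],[0,0,-0.7]]
    - [[0,0,0],[0,0,-1]]
    - [[0,0,0],[0,0,-1]]
    - [[0,0,0],[0,0,-1]]
    - [[0,0,0],[0,0,-1]]
    - [[0,0,0],[0,0,-1]]
    - [[0,0,0],[0,0,-1]]
    - [[0,0,0],[0,0,-1]]
    - [[0,0,0],[0,0,-1]]
    - [[0,0,0],[0,0,-1]]
    - [[0,0,0],[0,0,-1]]
    - [[0,0,0],[0,0,-1]]

```text
time: 32.67
tool_pos: [485.9, 227.3, 58.6]
tcp_rot: [-3.142, -0.0, 1.64]
contact_force: [-1.3, 2.7, 0.1]
grip_width: 9.4
finger_force: 30.0
```

```bash
python3 st.py
```

```text
time 32.675
tool_pos [485.935 227.261  58.628]
tcp_rot [-3.142 -0.     1.64 ]
contact_force [-1.258  2.707  0.081]
moment [0.433 0.161 0.092]
grip_width 9.37
finger_force 29.997
joint_positions [0.295 0.576 1.713 0.    0.853 0.225]
```

Request:
play_rows:
  rows:
    - [[0,0,0],[0,0,-0.8]]
    - [[0,0,0],[0,0,-0.8]]
    - [[0,0,0],[0,0,-0.8]]
    - [[0,0,0],[0,0,-0.6]]

```text
time: 33.17
tool_pos: [485.9, 227.2, 58.6]
tcp_rot: [-3.141, 0.0, 1.223]
contact_force: [-0.3, 3.1, 0.2]
grip_width: 9.0
finger_force: 30.0
```

```bash
python3 st.py | egrep 'rot|mom|width|force'
python3 - <<'E'
from h import *
s=capture('side'); t=capture('top')
R=lambda i,k:cv2.resize(i,None,fx=k,fy=k,interpolation=cv2.INTER_CUBIC)
save('i.png',np.hstack([R(t['frame'][205:255,145:205],6),R(s['frame'][140:190,170:230],6)]))
for n in ('top','side'): print([(x['at'],x['p']) for x in pinpoint('full_mark',n)])
E
```

```text
tcp_rot [-3.141  0.     1.223]
contact_force [-0.294  3.073  0.225]
moment [0.389 0.209 0.091]
grip_width 8.96
finger_force 29.999
[([227.1, 336.9], 0.7), ([219.5, 164.3], 0.68), ([230.3, 166.4], 0.35)]
[([162.3, 206.9], 0.89)]
```

View pics/i.png

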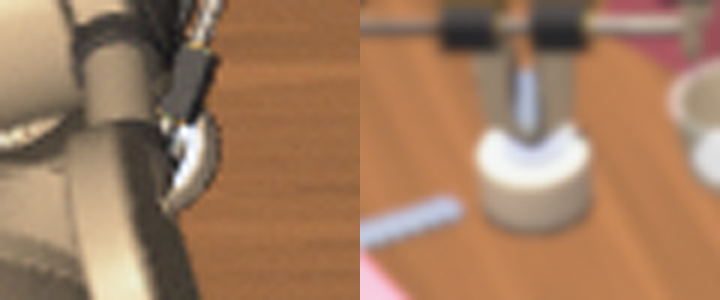

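The side crop shows the jaws on the wing, with the case at about (205,165) and no sign of slip. I am continuing in small steps and watching the moment.

Request:
play_rows:
  rows:
    - [[0,0,0],[0,0,-0.7]]
    - [[0,0,0],[0,0,-0.7]]
    - [[0,0,0],[0,0,0]]

```text
time: 33.75
tool_pos: [485.9, 227.2, 58.6]
tcp_rot: [-3.141, 0.0, 1.032]
contact_force: [-1.6, 3.8, -0.2]
grip_width: 9.2
finger_force: 30.0
```

```bash
python3 st.py | egrep 'rot|mom|width|force'
```

```text
tcp_rot [-3.141  0.     1.032]
contact_force [-1.587  3.806 -0.221]
moment [ 0.502  0.372 -0.035]
grip_width 9.192
finger_force 30.001
```

Request:
play_rows:
  rows:
    - [[0,0,0],[0,0,-0.5]]
    - [[0,0,0],[0,0,-0.5]]
    - [[0,0,0],[0,0,0]]

```text
time: 34.12
tool_pos: [485.9, 227.2, 58.6]
tcp_rot: [-3.141, 0.0, 0.893]
contact_force: [-3.0, 4.5, 0.6]
grip_width: 9.2
finger_force: 30.0
```

```bash
python3 st.py | egrep 'rot|mom|width|force'
```

```text
tcp_rot [-3.141  0.     0.893]
contact_force [-3.019  4.527  0.643]
moment [0.588 0.356 0.024]
grip_width 9.222
finger_force 30.001
```

Request:
play_rows:
  rows:
    - [[0,0,0],[0,0,-0.4]]
    - [[0,0,0],[0,0,-0.4]]

```text
time: 34.38
tool_pos: [485.9, 227.2, 58.6]
tcp_rot: [3.142, 0.0, 0.781]
contact_force: [-2.2, 2.8, 1.4]
grip_width: 10.9
finger_force: 31.3
```

```bash
python3 st.py | egrep 'rot|mom|width|force'
```

```text
tcp_rot [3.142 0.    0.781]
contact_force [-2.192  2.795  1.362]
moment [0.314 0.562 0.442]
grip_width 10.9
finger_force 31.326
```

Request:
play_rows:
  rows:
    - [[0,0,0],[0,0,-0.4]]
    - [[0,0,0],[0,0,-0.4]]

```text
time: 34.62
tool_pos: [485.7, 226.9, 58.7]
tcp_rot: [3.141, 0.001, 0.671]
contact_force: [-2.3, 2.6, 2.1]
grip_width: 11.8
finger_force: 35.9
```

```bash
python3 st.py | egrep 'rot|mom|width|force'
```

```text
tcp_rot [3.141e+00 1.000e-03 6.710e-01]
contact_force [-2.271  2.607  2.15 ]
moment [0.315 0.477 0.825]
grip_width 11.825
finger_force 35.933
```

The moment jumped to 0.8 N m and the jaws widened, so the key is at its hard stop. I am releasing and rising straight up.

Request:
play_rows:
  rows:
    - [[0,0,0],[0,0,0]]
    - [[0,0,0],[0,0,0]]
    - [[0,0,0],[0,0,0]]
    - [[0,0,0],[0,0,0]]
    - [[0,0,0],[0,0,0]]
    - [[0,0,0],[0,0,0]]
    - [[0,0,0.6],[0,0,0]]
    - [[0,0,1],[0,0,0]]
    - [[0,0,1],[0,0,0]]
    - [[0,0,1],[0,0,0]]
    - [[0,0,1],[0,0,0]]
  hand: 0.6

```text
time: 36.0
tool_pos: [485.9, 227.1, 197.6]
tcp_rot: [3.141, -0.0, 0.667]
contact_force: [-0.0, -0.2, -0.2]
grip_width: 73.4
finger_force: 0.0
```

Request:
play_rows:
  rows:
    - [[0,-1,0],[0,0,0.5]]
    - [[0,-1,0],[0,0,0.5]]
    - [[0,-1,0],[0,0,0.5]]
    - [[0,-1,0],[0,0,0.5]]
    - [[0,-1,0],[0,0,0.5]]
    - [[0,-1,0],[0,0,0.5]]
    - [[0,-1,0],[0,0,0.5]]

```text
time: 36.88
tool_pos: [485.9, 16.2, 196.7]
tcp_rot: [3.141, -0.0, 1.158]
contact_force: [-0.4, -0.5, -0.8]
grip_width: 73.7
finger_force: 0.0
```

Run:
```python
from h import *
s=capture('side'); t=capture('top')
R=lambda i,k:cv2.resize(i,None,fx=k,fy=k,interpolation=cv2.INTER_CUBIC)
save('j.png',np.vstack([np.hstack([R(t['frame'][210:250,145:195],8),R(s['frame'][145:185,180:230],8)]),np.hstack([R(s['frame'][190:310,200:300],2.3),R(s['frame'][190:310,200:300],2.3)[:,:0],R(t['frame'][150:270,90:318],2.3)])[:276,:800] if 0 else cv2.resize(t['frame'][130:290,90:400],(800,276))]))
for q in ('ramekin','opener','shaker','mill','spice_jar','spoon_rest'):
    print(q,[atz(t,x['at'],0).round()[:2].tolist() for x in pinpoint(q,'top')[:1]])
```

```text
ramekin [[590.0, 217.0]]
opener [[379.0, 221.0]]
shaker [[399.0, -5.0]]
mill []
spice_jar [[617.0, -157.0]]
spoon_rest [[757.0, 31.0]]
```

View pics/j.png

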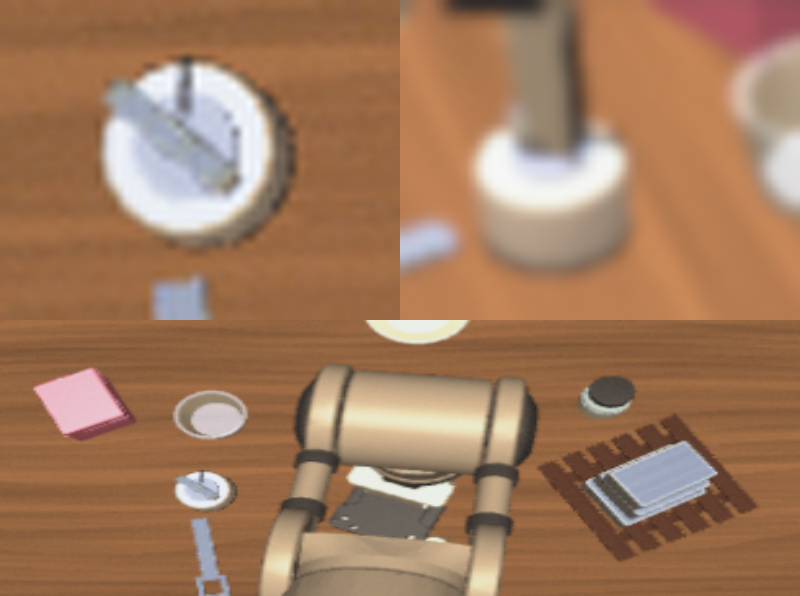

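The top crop shows the pointer at (185,95) in line with the rib at (187,70), so the key is fully wound. The stack is intact and the bystanders I could see are unmoved. The mill was hidden behind the arm in this view. I am handing in.

```bash
python3 -c "
from plant import bot
print(bot.close_job())"
```

```text
the job is handed in; nothing more can be done
None
```

The job is handed in: both tins are stacked on the trivet tin, larger then smaller, each centred to about 1–2 mm by camera. The key is wound to its hard stop with the pointer on the rib, at about 37 s; the bystanders looked unmoved, though the arm hid the mill in the last picture.

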